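# Tighten the lock ring of an electrode test cell with the pin spanner

## Robot

A 6-joint arm with a two-finger parallel gripper is mounted at the origin on the work surface. World frame = base frame: x ahead of the robot, y to its left, z up, the work surface at z = 0. Lengths are in mm, angles in rad, forces in N, time in s.
With the tool pointing down it reaches from about 350 to 875 mm from the base axis. Payload 4.2 kg.
Tool frame: the origin (TCP) lies between the finger pads; the fingertips stand 17 mm ahead of it and the grasp point (between the pads) lies 2 mm behind it (nose_length is the distance from the TCP to the fingertips, in mm); z points along the fingers, y is the direction in which the jaws open and shut (so a half turn about z gives the same grasp; the last joint's range is limited). The gripper opens to 85 mm and grips with 20 to 120 N. Pads are 22 mm wide; open, the fingers measure 114 mm over their backs; the gripper's body (76 mm by 85 mm) begins 54 mm behind the grasp point. The pads swing forward as they close: fully open they stand 13 mm farther back than shut.
Start: joints at [1.464, 0.385, 0.008, 0, -1.194, -0.259], TCP at [223.527, 583.639, 223.512] pointing down, gripper open.
Joint ranges: [-3.14, 3.14], [-1.21, 2.06], [-1.07, 1.41], [-3.16, 2.05], [-2.99, -0.16], [-3.1, 3.1]. Speed limits (rad/s): [2.79, 2.79, 3.14, 3.14, 3.14, 3.14].

## Interface

Orientations are given as a unit quaternion [x, y, z, w].
In Python, from bench import * gives the robot as it stands.
- The arm moves only by the tool jog_arm, never from a script. Its argument "increments" is a list of rows, each a list of 4 numbers: the shift along the tool's x, y, z in m, then the turn about the tool's z in degrees. A call has 1 to 10 rows; each row is the pose to reach, as a shift and turn from the pose measured when the call began, along the tool's axes at that moment; what a row does not reach only later rows make up. A row lasts 1/8 s, in which the tool goes at most 62.5 mm and 10.7 degrees, less where a joint would pass 70% of its speed; a pose out of reach is approached as far as the arm can. A call with a gripper value outside its range is refused whole. "hand" is the gripper's target within -1 to 1 (fully open at 1, half-way at 0, shut at -1), set as the call begins (left out, the last holds). The fingers move at their own pace and stop on an object; the grip force is fixed at half the most. Time passes only in rows, so rows that repeat a pose let the fingers close. It gives the time, the measured TCP pose, the force and the opening at its end, in the units of the state.
- read_state(): the state, without advancing time (a new reading comes with each control period).
- get_image(name): name is "scene" or "top" or "wrist"; returns the picture (480x640x3 uint8, red, green, blue); there is no depth.
- calibration(name): a dict with "fx", "fy", "cx", "cy" (pixels), "position" and "rotation" of the camera in the world; the wrist camera has in their place "hand_eye" (4x4, takes a point from camera to tool coordinates, whose origin is the TCP and whose axes are the flange's). Camera axes: x right, y up, looking along -z (the intrinsics and any distortion apply to the point x, -y, -z); pixel columns grow to the right and rows downward; lengths in mm; the calibration is good to about 2 mm. A picture is of the moment at which its call begins: read the wrist's pose just before it. calibration takes no time and is no camera call.
- job_done(): hands the job in, once; it reports no verdict.
The state is a dict: "clock": time; "joints": joint angles; "joint_vel": joint speeds; "joint_efforts": joint torques, N m; "position": TCP position; "ee_rot": TCP orientation; "contact_force": force on the tool from outside, world axes, zero at the start; "wrist_torque": the same for the moment, N m; "gripper_width": finger opening in mm.
Only numpy, scipy, OpenCV 4.12 (cv2) and the standard library are available. Lean on these libraries where they do the work, as an engineer would, in place of code of your own. Each camera call takes 0.05 s, during which the arm holds its last target.

## Task

Take the two-pin spanner from its stand, set both of its prongs fully into two opposite holes of the test cell's lock ring, and turn the ring clockwise until it stops, fully home. Press and turn gently, without forcing anything, touch the cell only with the spanner, then put the spanner back upright in its stand and let go of it. Leave the other things on the bench as they are.

Things in the scene. Friction and masses are not known exactly. Their poses are not given: they have to be found in the camera images.
- spanner_grip (a point): Centre of the steel T-bar of the two-pin spanner, 90 mm long (spanner x), 16 mm thick (y), 22 mm high, 51 mm above the prong tips. Below it a short stem (18 x 13 mm, 14 mm free), a steel crossbar 78 x 14 x 12 mm and two round-tipped prongs, 6 mm thick, 14 mm long, 60 mm apart along x. Symmetric, 0.2 to 0.33 kg. It starts upright in its stand, z up, x along the slot.
- prong_a (a point): Tip of one prong of the spanner, at x +30 mm, y 0, 51 mm below spanner_grip.
- prong_b (a point): Tip of the other prong, at x -30 mm, y 0, 51 mm below spanner_grip.
- stand_slot (a point): Middle of the slot's mouth in the top face of the spanner's stand, a fixed grey block 95 mm (x) by 50 mm (y), 40 mm high, on a wider foot. The slot is 74 mm long (x), 10 mm wide (y), 20 mm deep. Both prongs stand in it with the crossbar resting on the top face, the prong tips 14 mm below this point.
- cell: Test cell, fixed to the bench: square steel foot 125 x 125 x 12 mm, round aluminium housing 106 mm across, rim 62 mm above the bench, the steel lock ring inside it. Origin: centre of the underside, on the ring's axis; z up, x and y parallel to the foot's sides, x towards the brass port. Total contact force of the spanner on it (all contacts summed) must stay below 40 N.
- cell_rim (a point): On the cell's axis, 62 mm above the bench, axes as the cell's. The lock ring around it is 84 mm outside, 40 mm inside, 11 mm thick, with four round holes 8 mm wide, 11 mm deep, closed below, every 90 degrees on a 60 mm circle. Its angle is not measured: see it in camera images, or slide the prongs round the face under 5 to 10 N until they drop in.
- ring_home (a point): On the cell's axis, 60.6 mm above the bench: the height of the ring's face when home. The holes then lie on the cell's x and y axes. At the start they stand 0.6 to 1.4 rad counter-clockwise (from above) of that; a hard stop ends the clockwise turn at home. Turning takes about 0.22 N m; 0.6 N m at the stop is plenty. The ring stays where it is left.
- ring_face (a point): On the cell's axis at the height of the ring's top face. It does not turn with the ring (its axes stay the cell's). The ring has a fine thread and sinks only 1 mm per rad of tightening: the face is 61.2 to 62 mm above the bench at the start and 60.6 mm when home; within 0.15 rad of the stop (0.15 mm) counts as home.
- beaker: Empty glass beaker, 84 mm wide, 105 mm high, a bystander. Origin: centre of underside.
- wash_bottle: White wash bottle, 68 mm wide, about 180 mm high with its spout, a bystander. Origin: centre of underside.
- disc_a: Black electrode disc, 32 mm wide, 8 mm thick, a bystander. Origin: centre of underside.
- disc_b: Another such disc, a bystander. Origin: centre of underside.
- jar: Small amber jar with a white cap, 52 mm wide, 60 mm high, a bystander. Origin: centre of underside.
- tweezers: Steel tweezers lying flat, 126 mm long, a bystander. Origin: under their middle.
Mind the look-alikes: they are no part of the job. Of the things shaped like the part that bears stand_slot, the grey one is meant.

How it is judged (in metres and radians):
On the way, in this order (a step that is already met when the one before it is completed fails the run):
1. both prongs are at least 5 mm deep in opposite holes of the ring (z of each of prong_a, prong_b in the frame of ring_face below -0.005 m and horizontal distance between each of prong_a, prong_b and ring_face below 0.034 m), for 0.2 s.
2. the ring is home while both prongs are still in its holes (z of ring_face in the frame of cell below 0.06075 m and z of each of prong_a, prong_b in the frame of ring_face below -0.003 m and horizontal distance between each of prong_a, prong_b and ring_face below 0.034 m), for 0.2 s.
At the end, for the whole second after the job is handed in: The ring is home (within 0.15 rad of its stop: its face within 0.15 mm of the home height), and the spanner stands at rest and upright (within 0.12 rad) in its stand, both prongs at least 11 mm down the slot, its middle within 12 mm of the slot's middle (z of ring_face in the frame of cell below 0.06075 m and horizontal distance between spanner_grip and stand_slot below 0.012 m and z of each of prong_a, prong_b in the frame of stand_slot below -0.011 m and angle between spanner_grip's own z axis and vertical below 0.12 rad and linear speed of spanner below 0.02 m/s); the robot touches nothing.
It fails at once if the spanner is forced: more than 40 N on the cell or ring (contact force between spanner and cell above 40 N).
It fails at once if the robot itself touches the cell or ring (contact force between any of the arm, the fingers and cell above 1 N).
It fails at once if a bystander is moved by more than 20 mm (distance of any of beaker, wash_bottle, disc_a, disc_b, jar, tweezers from where it was at the start of the episode above 0.02 m).
It also fails if it takes over 72 s, if anything falls off the work surface, if the arm or the gripper's body presses on something with over 40 N, if the wrist force passes 120 N, or if a joint passes its speed limit or range.

## Working session

There is one attempt and no reset: what is moved stays moved. The work goes in short steps, Python scripts to look and compute and a tool call to move; the robot and the scene stay as the last step left them, time stands still between calls to the robot, and variables do not carry over. Pictures are saved under pics/ and viewed, and the job is handed in when it is done.

Besides the shell and the picture viewer there is one more tool, called after "Call:" as name(argument=value, ...) on one line, values as JSON. jog_arm: Moves the arm, as the interface text tells. Its arguments: {"type":"object","properties":{"increments":{"type":"array"},"hand":{"type":"number"}},"required":["increments"]}

```bash
ls; mkdir -p pics; python3 - <<'E'
from bench import *
import cv2,json
s=read_state();print(s)
for n in ("scene","top","wrist"):
    im=get_image(n);cv2.imwrite(f"pics/{n}0.png",im[:,:,::-1]);print(n,calibration(n))
E
```

```text
pics
{'clock': 0.0, 'joints': array([ 1.46359237e+00,  3.85559720e-01,  6.61553152e-03, -5.10071532e-04,
       -1.19399825e+00, -2.58606597e-01]), 'joint_vel': array([0.00218614, 0.00016417, 0.00022171, 0.00184837, 0.00178471,
       0.00036867]), 'joint_efforts': array([-7.71944688e-04, -3.92284584e+01,  1.88400686e+01,  4.18613300e+00,
       -4.67093647e-03, -9.52394217e-07]), 'position': array([223.32684823, 583.08802659, 222.41402311]), 'ee_rot': array([ 9.83301698e-01, -1.81979566e-01, -1.55210654e-04,  1.08790767e-03]), 'contact_force': array([ 1.46965403,  0.09134234, -0.44180636]), 'wrist_torque': array([-0.0177477 , -0.05934645,  0.01694876]), 'gripper_width': 85.38255830884464}
scene {'fx': 519.8476818458977, 'fy': 519.8476818458977, 'cx': 321.1786636921968, 'cy': 238.7845644650346, 'position': array([1320.53675774, -192.32326247, 1119.87377726]), 'rotation': array([0.23948959, 0.19098424, 0.58878182, 0.74800115])}
top {'fx': 604.73791759247, 'fy': 604.73791759247, 'cx': 319.01695538936804, 'cy': 237.53011353550585, 'position': array([ 284.76829251,  -28.27205239, 1421.15708796]), 'rotation': array([-0.07203798,  0.07840666,  0.7173854 , -0.68849191])}
wrist {'fx': 363.68576837986456, 'fy': 363.68576837986456, 'cx': 319.2899562341965, 'cy': 236.06307263211386, 'hand_eye': array([[-3.04859349e-04,  9.44819896e-01,  3.27590097e-01,
         8.42939946e+01],
       [ 9.99999930e-01,  2.16872905e-04,  3.05117562e-04,
        -2.19952452e-01],
       [ 2.17235727e-04,  3.27590167e-01, -9.44819896e-01,
        -1.50803838e+02],
       [ 0.00000000e+00,  0.00000000e+00,  0.00000000e+00,
         1.00000000e+00]])}
```

View pics/scene0.png

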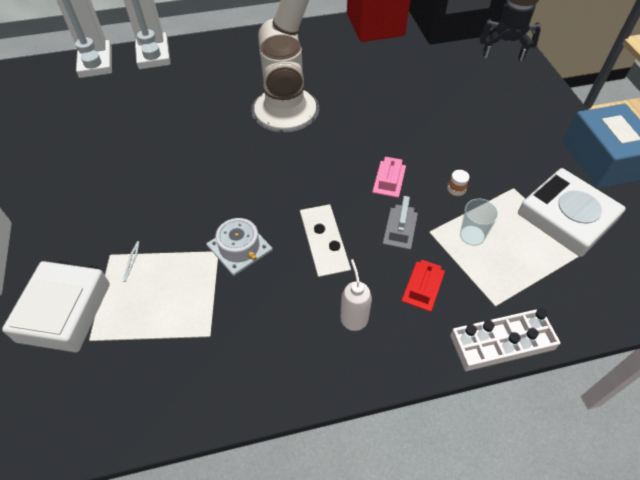

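View pics/top0.png

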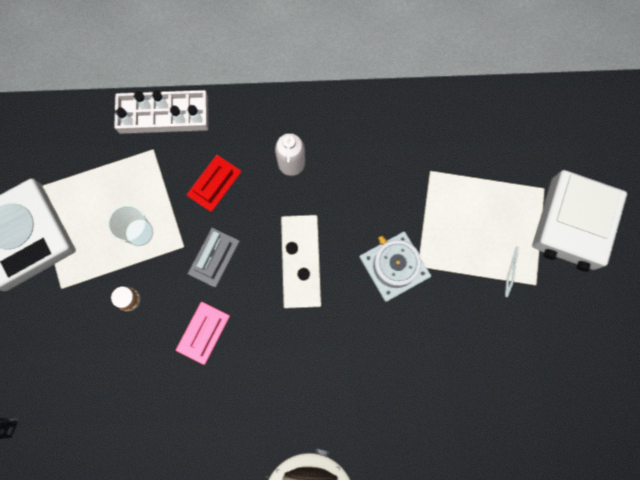

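View pics/wrist0.png

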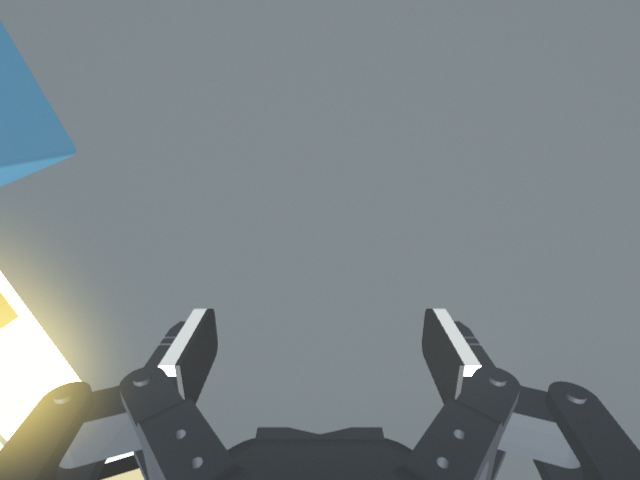

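```bash
cat > h.py <<'E'
import numpy as np,cv2
from scipy.spatial.transform import Rotation as R
from bench import *
def cam(n,s=None):
    c=calibration(n)
    if n=="wrist":
        H=np.array(c["hand_eye"]);Rt=R.from_quat(s["ee_rot"]).as_matrix()
        return c,Rt@H[:3,:3],Rt@H[:3,3]+s["position"]
    return c,R.from_quat(c["rotation"]).as_matrix(),np.array(c["position"])
def ray(C,u,v):
    c,Rm,p=C
    d=Rm@np.array([(u-c["cx"])/c["fx"],-(v-c["cy"])/c["fy"],-1.]);return p,d/np.linalg.norm(d)
def atz(C,u,v,z):
    p,d=ray(C,u,v);return p+d*(z-p[2])/d[2]
def proj(C,X):
    c,Rm,p=C;q=Rm.T@(np.array(X,float)-p)
    return np.array([c["cx"]-c["fx"]*q[0]/q[2],c["cy"]+c["fy"]*q[1]/q[2]])
def tri(rays):
    A=np.zeros((3,3));b=np.zeros(3)
    for p,d in rays:
        M=np.eye(3)-np.outer(d,d);A+=M;b+=M@p
    x=np.linalg.solve(A,b);return x,[np.linalg.norm((np.eye(3)-np.outer(d,d))@(x-p)) for p,d in rays]
def snap(n,f):
    s=read_state();im=get_image(n)[:,:,::-1].copy();cv2.imwrite(f"pics/{f}.png",im)
    np.savez(f"pics/{f}.npz",ee_rot=s["ee_rot"],position=s["position"]);return s,im
def crop(im,x0,y0,w,h,k,f):
    cv2.imwrite(f"pics/{f}.png",cv2.resize(im[y0:y0+h,x0:x0+w],None,fx=k,fy=k,interpolation=cv2.INTER_CUBIC))
E
python3 - <<'E'
from h import *
t=cv2.imread("pics/top0.png");s=cv2.imread("pics/scene0.png")
a=cv2.resize(t[220:300,175:255],(400,400),interpolation=2);b=cv2.resize(s[190:260,370:440],(400,400),interpolation=2)
c=cv2.resize(t[222:302,355:435],(400,400),interpolation=2);d=cv2.resize(s[205:275,200:280],(400,400),interpolation=2)
cv2.imwrite("pics/c1.png",np.hstack([a,b]));cv2.imwrite("pics/c2.png",np.hstack([c,d]))
T=cam("top")
print(atz(T,208,250,75),atz(T,213,257,40),atz(T,398,262,62),atz(T,130,295,60),atz(T,290,155,100),atz(T,215,183,40),atz(T,203,333,40),atz(T,130,220,50))
E
```

```text
[557.16727746 205.92356698  75.        ] [547.23245045 200.4841104   40.        ] [ 514.27850247 -224.41354246   62.        ] [463.98253806 384.28616629  60.        ] [767.4470213   12.43176587 100.        ] [726.2203428  194.91816503  40.        ] [373.6951946  223.81295172  40.        ] [640.90629986 391.60054053  50.        ]
```

View pics/c1.png

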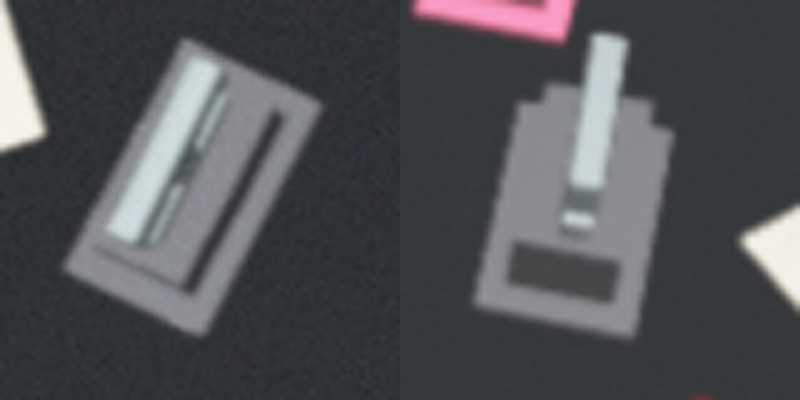

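View pics/c2.png

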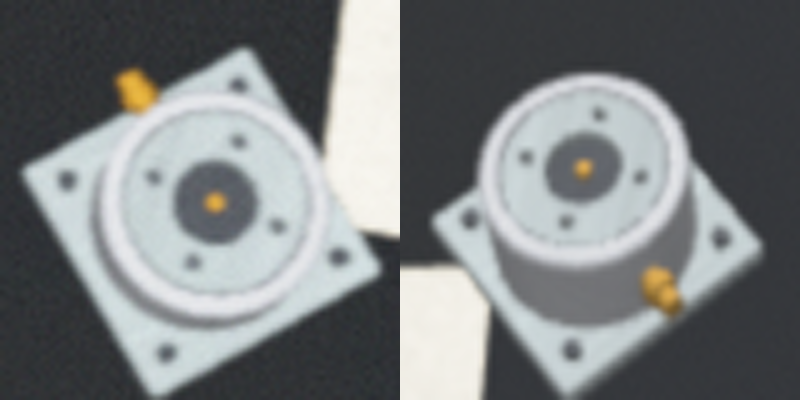

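```bash
python3 - <<'E'
from h import *
T=cam("top");S=cam("scene")
f=lambda u,v:(175+u/5-.4,220+v/5-.4)
e1=atz(T,*f(207,62),88);e2=atz(T,*f(122,238),88);print("bar",e1,e2,(e1+e2)/2,np.linalg.norm(e1-e2),np.arctan2(*(e1-e2)[1::-1]))
g=lambda u,v:(355+u/5-.4,222+v/5-.4)
c=atz(T,*g(215,203),62)
print("c",c)
H=[atz(T,*g(*q),62) for q in [(238,142),(153,177),(193,263),(277,227)]]
m=np.mean(H,0);print("m",m)
for q in H:print(np.linalg.norm(q-m),np.degrees(np.arctan2(*(q-m)[1::-1])))
F=[atz(T,*g(*q),12) for q in [(22,173),(247,47),(380,268),(157,397)]];print("foot",np.mean(F,0))
for i in range(4):
  d=F[i]-F[i-1];print(np.linalg.norm(d),np.degrees(np.arctan2(d[1],d[0])))
# scene
gs=lambda u,v:(200+u/5-.4,205+(v/400*70)-.4)
H2=[atz(S,*gs(*q),62) for q in [(526,157),(599,114),(641,177),(566,222)]]
E
```

```text
bar [595.23950067 185.51040058  88.        ] [516.25560622 223.80589945  88.        ] [555.74755344 204.65815001  88.        ] 87.77813404461827 -0.451455934325171
c [ 513.85394663 -223.46934544   62.        ]
m [ 514.26592606 -223.61068138   62.        ]
30.10001058657109 -24.229553952103654
30.443637390295134 65.19791915989707
30.10403638064025 156.42155502974262
30.101538923444117 -114.80462462464455
foot [ 514.3729179  -223.71089595   12.        ]
122.6871864934908 27.706401389633175
124.64663028978023 -62.90133602468514
122.14095361881012 -153.23247642478543
122.64059575735739 117.35158497778045
```

```bash
cat >> h.py <<'E'
def inc(x,y,z,ang=None):
    "target world TCP (mm), tool-x heading deg -> increments"
    s=read_state();Rm=R.from_quat(s["ee_rot"]).as_matrix()
    d=Rm.T@(np.array([x,y,z])-s["position"])/1000
    h=np.degrees(np.arctan2(Rm[1,0],Rm[0,0]))
    t=0 if ang is None else -((ang-h+180)%360-180)
    print("inc",d.round(4),"turn",round(t,2),"| clock",round(s["clock"],2),"pos",s["position"].round(1),"head",round(h,2),"z",Rm[:,2].round(4),"F",s["contact_force"].round(1),"w",round(s["gripper_width"],1),"j6",s["joints"][5].round(2))
E
python3 -c "
from h import *
inc(555.7,204.7,220,-25.9)"
```

```text
inc [0.4458 0.2346 0.0031] turn 4.93 | clock 0.15 pos [223.4 583.2 222.7] head -20.97 z [-5.0e-04 -1.6e-03 -1.0e+00] F [-0.   0.3 -0.1] w 85.6 j6 -0.26
```

Call:
jog_arm(increments=[[0.055,0.029,0,0.6],[0.11,0.058,0,1.2],[0.165,0.087,0,1.8],[0.22,0.116,0,2.5],[0.275,0.145,0,3.1],[0.33,0.174,0,3.7],[0.385,0.203,0.003,4.3],[0.42,0.221,0.003,4.6],[0.446,0.235,0.003,4.9],[0.446,0.235,0.003,4.9]], hand=1)

```text
clock: 1.4
position: [556.5, 202.5, 219.4]
ee_rot: [0.974, -0.225, -0.0, 0.001]
contact_force: [-0.7, 0.2, -0.2]
gripper_width: 85.0
```

```bash
python3 - <<'E'
from h import *
inc(555.7,204.7,220,-25.9)
s,im=snap("wrist","w1")
C=cam("wrist",s);print(proj(C,[555.7,204.7,88]))
E
```

```text
inc [-0.0017 -0.0016 -0.0006] turn -0.16 | clock 1.4 pos [556.5 202.5 219.4] head -26.06 z [-0.0015 -0.0022 -1.    ] F [-0.7  0.2 -0.2] w 85.0 j6 0.49
[317.2730722  222.16417728]
```

View pics/w1.png

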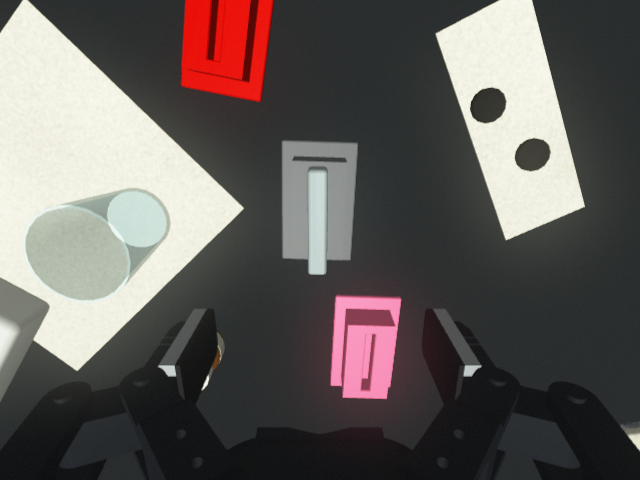

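Call:
jog_arm(increments=[[0.06,0,0.0,0],[0.06,0,0.0,0],[0.06,0,0.0,0]])

```text
clock: 1.82
position: [609.0, 177.8, 219.0]
ee_rot: [0.974, -0.224, -0.001, 0.001]
contact_force: [-0.2, 1.0, -0.8]
gripper_width: 85.5
```

```bash
python3 - <<'E'
from h import *
s,im=snap("wrist","w2");print(s["position"])
a=cv2.imread("pics/w1.png")
A=cv2.resize(a[150:290,255:375],(480,560),interpolation=2)
C=cam("wrist",s);u,v=proj(C,[555.7,204.7,88]);print(u,v);y0=int(v)-70;print(y0)
crop0=cv2.resize(im[y0:y0+140,255:375],(480,560),interpolation=2)
cv2.imwrite("pics/c3.png",np.hstack([A,crop0])[:, :960][:, ::1])
cv2.imwrite("pics/c3.png",cv2.resize(np.hstack([A,crop0]),(800,467)))
cv2.imwrite("pics/c3a.png",A);cv2.imwrite("pics/c3b.png",crop0)
E
```

```text
[609.04152769 177.82432765 218.99184967]
318.19726078944717 286.5612634304179
216
```

View pics/c3a.png

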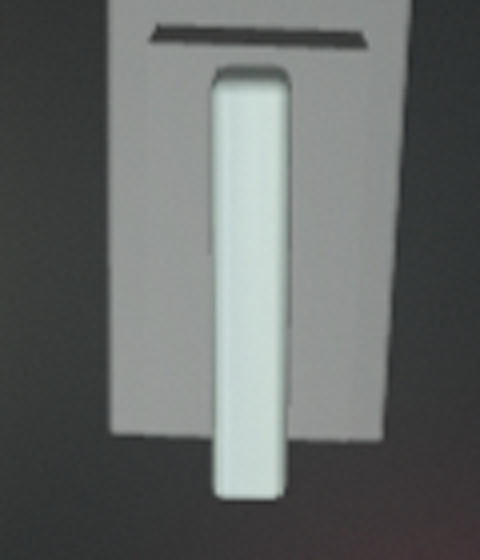

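View pics/c3b.png

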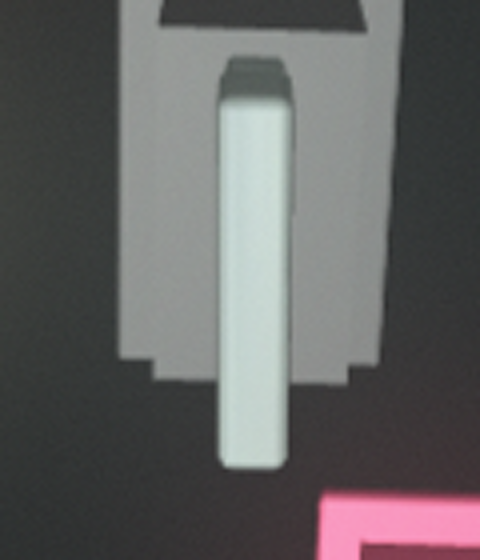

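```bash
python3 - <<'E'
from h import *
S1=np.load("pics/w1.npz");S2=np.load("pics/w2.npz")
C1,C2=cam("wrist",S1),cam("wrist",S2)
p=lambda u,v,y0:(255+u/4-.375,y0+v/4-.375)
P=[]
for a,b in [((251,80),(255.5,98)),((249,499),(253.5,469))]:
    x,r=tri([ray(C1,*p(*a,150)),ray(C2,*p(*b,216))]);print(x,r);P.append(x)
    print([atz(C,*q,88) for C,q in((C1,p(*a,150)),(C2,p(*b,216)))])
e=P[0]-P[1];print((P[0]+P[1])/2,np.linalg.norm(e),np.degrees(np.arctan2(e[1],e[0])))
inc(555.7,204.7,120,-25.9)
E
```

```text
[593.59517057 185.95514346  87.25849848] [np.float64(0.025719052520202547), np.float64(0.02571905252031337)]
[array([593.70806057, 185.9261754 ,  88.        ]), array([593.82525299, 185.81503116,  88.        ])]
[514.26527738 225.28405664  88.48578382] [np.float64(0.14662116643752057), np.float64(0.14662116643763506)]
[array([514.12160009, 225.52020064,  88.        ]), array([513.90989816, 225.29471644,  88.        ])]
[553.93022397 205.61960005  87.87214115] 88.55225347518589 -26.370563082771874
inc [-0.0594 -0.001   0.0994] turn -0.01 | clock 1.88 pos [608.9 178.  219.4] head -25.91 z [-0.0022 -0.002  -1.    ] F [-0.1 -0.8  0.7] w 85.3 j6 0.58
```

```bash
python3 - <<'E'
from h import *
inc(514.3,-223.7,165,-26)
E
```

```text
inc [0.0905 0.4025 0.0554] turn 0.09 | clock 1.88 pos [608.9 178.  219.4] head -25.91 z [-0.0022 -0.002  -1.    ] F [-0.1 -0.8  0.7] w 85.3 j6 0.58
```

Call:
jog_arm(increments=[[0.01,0.05,0,0],[0.024,0.1,0,0],[0.036,0.15,0.01,0],[0.048,0.2,0.02,0],[0.06,0.25,0.03,0],[0.07,0.3,0.035,0],[0.08,0.35,0.045,0],[0.0905,0.4,0.055,0],[0.0905,0.4025,0.055,0],[0.0905,0.4025,0.055,0]])

```text
clock: 3.12
position: [514.4, -222.9, 166.0]
ee_rot: [0.975, -0.224, -0.0, 0.001]
contact_force: [-0.2, 0.2, 0.7]
gripper_width: 85.3
```

```bash
python3 - <<'E'
from h import *
s,im=snap("wrist","w3");inc(514.3,-223.7,165,-26)
C=cam("wrist",s);print(proj(C,[514.3,-223.7,62]))
E
```

```text
inc [0.0001 0.0012 0.0011] turn 0.19 | clock 3.17 pos [ 514.7 -222.5  166.1] head -25.81 z [-9.0e-04 -2.1e-03 -1.0e+00] F [-0.7 -1.1 -0.1] w 85.5 j6 1.24
[320.32498865 230.46804543]
```

Call:
jog_arm(increments=[[0.03,0.02,0.0,0],[0.05,0.02,0.0,0],[0.05,0.02,0.0,0],[0.05,0.02,0.0,0]])

```text
clock: 3.68
position: [550.9, -260.9, 166.2]
ee_rot: [0.975, -0.223, -0.0, 0.001]
contact_force: [-0.2, -0.2, -0.4]
gripper_width: 85.3
```

```bash
python3 - <<'E'
from h import *
s,im=snap("wrist","w4");inc(514.3,-223.7,165,-26)
C=cam("wrist",s);print(proj(C,[514.3,-223.7,62]))
E
```

```text
inc [-0.0491 -0.0178  0.0013] turn 0.27 | clock 3.73 pos [ 550.8 -261.1  166.3] head -25.73 z [-0.0011 -0.0018 -1.    ] F [-0.   0.9  0.1] w 85.1 j6 1.3
[296.84469466 290.35916148]
```

View pics/w3.png

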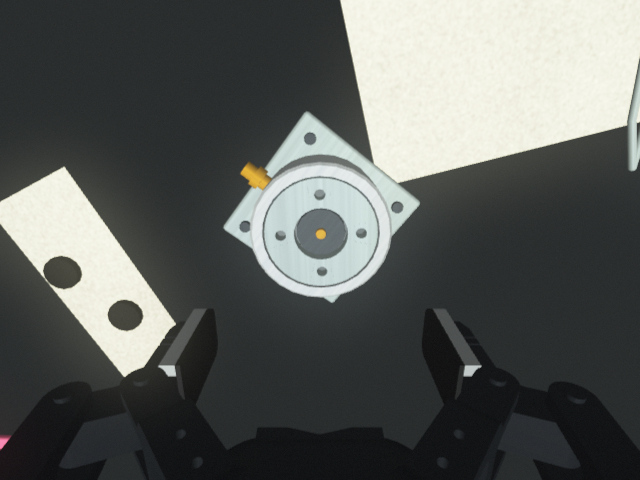

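View pics/w4.png

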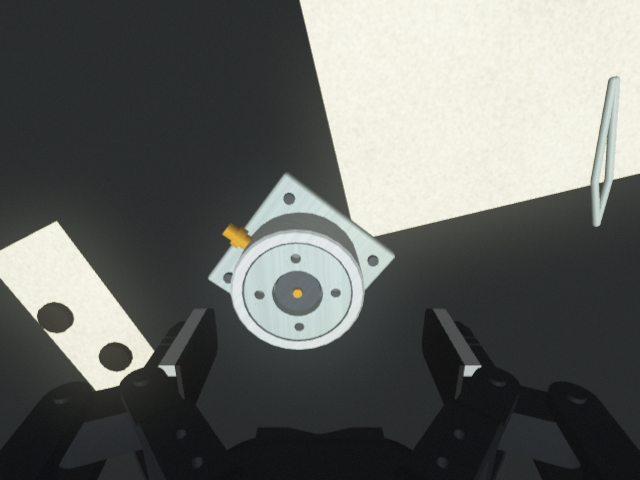

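```bash
python3 - <<'E'
from h import *
a=cv2.imread("pics/w3.png");b=cv2.imread("pics/w4.png")
A=cv2.resize(a[160:310,240:400],(800,750),interpolation=2)[:, :]
cv2.imwrite("pics/c4a.png",A[:600] if False else cv2.resize(a[175:295,255:385],(650,600),interpolation=2))
cv2.imwrite("pics/c4b.png",cv2.resize(b[235:355,232:362],(650,600),interpolation=2))
E
```

```text
(no output)
```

View pics/c4a.png

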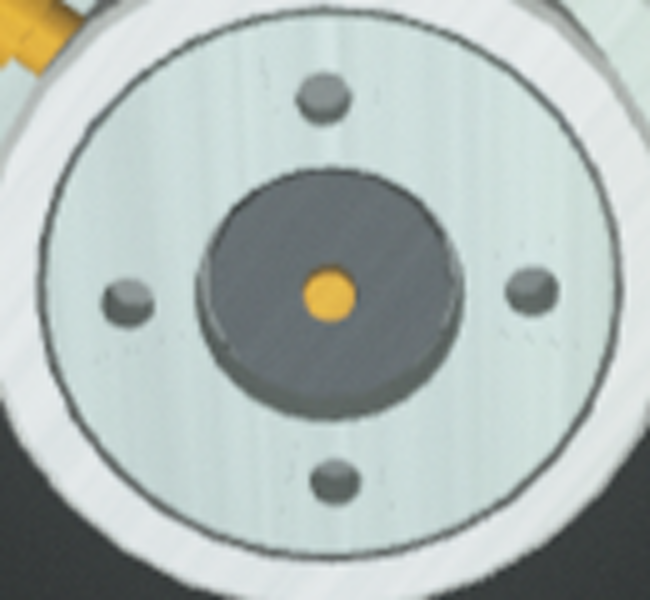

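View pics/c4b.png

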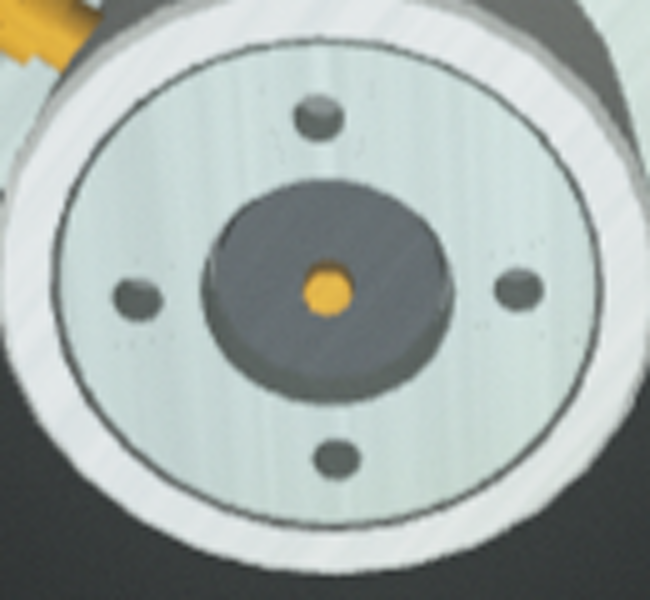

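```bash
python3 - <<'E'
from h import *
S1=np.load("pics/w3.npz");S2=np.load("pics/w4.npz")
C1,C2=cam("wrist",S1),cam("wrist",S2)
A=[(323,99),(531,291),(335,482),(127,302)];B=[(319,118),(519,290),(337,459),(137,300)]
X=[];Xa=[];Xb=[]
for a,b in zip(A,B):
    pa=(255+a[0]/5-.4,175+a[1]/5-.4);pb=(232+b[0]/5-.4,235+b[1]/5-.4)
    x,r=tri([ray(C1,*pa),ray(C2,*pb)]);print(x.round(1),r[0].round(2));X.append(x);Xa.append(atz(C1,*pa,61.5));Xb.append(atz(C2,*pb,61.5))
for P in(X,Xa,Xb):
    m=np.mean(P,0);print(m.round(2),[(round(np.linalg.norm(q-m),2),round(np.degrees(np.arctan2(q[1]-m[1],q[0]-m[0])),2)) for q in P])
# cell foot corners
for C,L in((C1,[(307,112),(420,206),(223,228)]),(C2,[(287,173),(395,257),(208,280)])):
    F=[atz(C,u,v,12) for u,v in L]
    for i,j in((1,0),(0,2)):
        d=F[i]-F[j];print(np.linalg.norm(d).round(1),np.degrees(np.arctan2(d[1],d[0])).round(2))
inc(553.9,205.6,150,-26.4)
E
```

```text
[ 538.8 -234.7   61. ] 0.08
[ 499.4 -249.9   61.8] 0.14
[ 484.1 -210.2   61.4] 0.07
[ 524.4 -195.6   63.1] 0.07
[ 511.67 -222.63   61.81] [(np.float64(29.7), np.float64(-24.07)), (np.float64(29.92), np.float64(-114.22)), (np.float64(30.22), np.float64(155.81)), (np.float64(29.88), np.float64(64.77))]
[ 511.64 -222.48   61.5 ] [(np.float64(29.9), np.float64(-24.17)), (np.float64(29.94), np.float64(-114.13)), (np.float64(30.06), np.float64(155.93)), (np.float64(29.99), np.float64(65.58))]
[ 511.46 -222.56   61.5 ] [(np.float64(30.07), np.float64(-24.24)), (np.float64(30.04), np.float64(-114.22)), (np.float64(29.96), np.float64(155.9)), (np.float64(30.11), np.float64(65.99))]
123.4 -154.34
122.3 -63.7
122.2 -154.22
124.7 -63.28
inc [-0.1997 -0.4218  0.0155] turn 0.67 | clock 3.73 pos [ 550.8 -261.1  166.3] head -25.73 z [-0.0011 -0.0018 -1.    ] F [-0.   0.9  0.1] w 85.1 j6 1.3
```

Call:
jog_arm(increments=[[-0.025,-0.055,0,0],[-0.05,-0.11,0,0],[-0.075,-0.16,0.0,0],[-0.1,-0.21,0.0,0.2],[-0.125,-0.26,0.0,0.3],[-0.15,-0.315,0.0,0.5],[-0.175,-0.37,0.0,0.6],[-0.2,-0.42,0.015,0.7],[-0.2,-0.422,0.016,0.7],[-0.2,-0.422,0.016,0.7]])

```text
clock: 4.97
position: [553.0, 206.1, 149.5]
ee_rot: [0.974, -0.228, -0.0, 0.001]
contact_force: [-0.2, -0.3, 0.3]
gripper_width: 85.5
```

```bash
python3 - <<'E'
from h import *
s,im=snap("wrist","w5");inc(553.9,205.6,75,-26.4)
print(proj(cam("wrist",s),[553.9,205.6,88]))
E
```

```text
inc [ 0.0004 -0.0006  0.0748] turn -0.02 | clock 5.03 pos [553.3 205.4 149.8] head -26.42 z [-0.001  -0.0019 -1.    ] F [ 0.4 -0.8 -0.4] w 85.6 j6 0.48
[319.47985458 250.58955206]
```

View pics/w5.png

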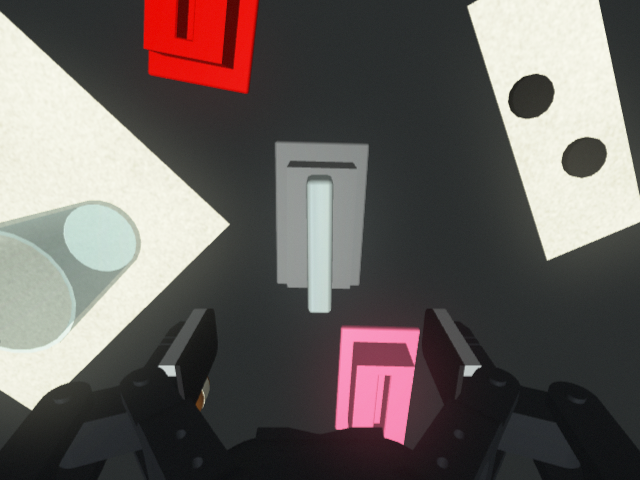

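Call:
jog_arm(increments=[[0,0,0.03,0],[0,0,0.055,0],[0,0,0.07,0],[0,0,0.075,0],[0,0,0.075,0]])

```text
clock: 5.65
position: [553.7, 205.0, 75.3]
ee_rot: [0.973, -0.229, 0.0, 0.001]
contact_force: [0.5, -0.4, 1.2]
gripper_width: 85.2
```

```bash
python3 - <<'E'
from h import *
s,im=snap("wrist","w6");inc(553.9,205.6,75,-26.4)
E
```

```text
inc [-0.0001 -0.0003  0.0007] turn -0.03 | clock 5.7 pos [553.9 205.3  75.7] head -26.43 z [ 4.0e-04 -1.2e-03 -1.0e+00] F [ 0.8 -0.6 -0.1] w 85.3 j6 0.48
```

View pics/w6.png

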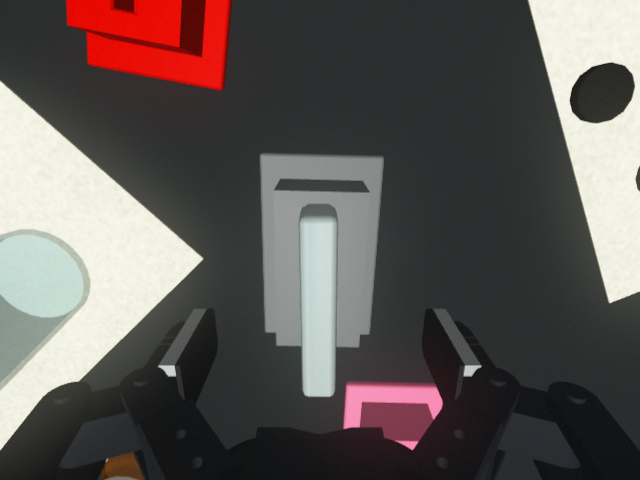

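Call:
jog_arm(increments=[[0,0,0,0],[0,0,0,0],[0,0,0,0],[0,0,0,0],[0,0,0,0],[0,0,0,0],[0,0,0,0],[0,0,0,0]], hand=-1)

```text
clock: 6.7
position: [554.1, 205.5, 76.0]
ee_rot: [0.974, -0.229, 0.001, 0.0]
contact_force: [-0.3, 0.9, 4.0]
gripper_width: 13.4
```

```bash
python3 - <<'E'
from h import *
s,im=snap("wrist","w7");inc(553.9,205.6,75,-26.4)
E
```

```text
inc [-0.0002 -0.      0.001 ] turn -0.02 | clock 6.75 pos [554.1 205.5  76. ] head -26.42 z [ 1.e-03 -9.e-04 -1.e+00] F [-1.1  1.7  4.1] w 13.0 j6 0.48
```

View pics/w7.png

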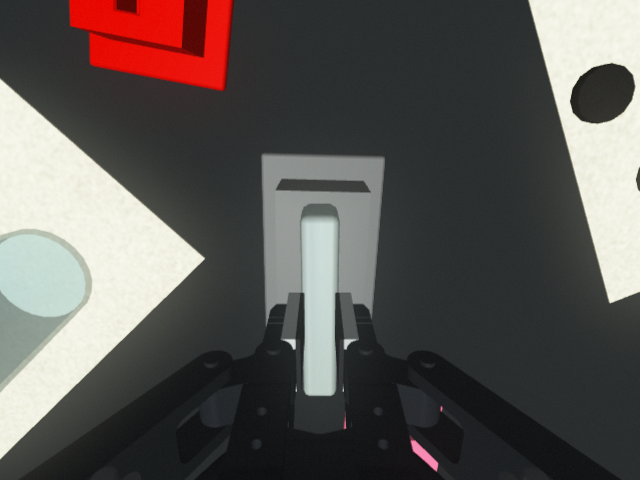

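Call:
jog_arm(increments=[[0,0,-0.004,0],[0,0,-0.01,0],[0,0,-0.02,0],[0,0,-0.04,0],[0,0,-0.06,0],[0,0,-0.08,0],[0,0,-0.08,0],[0,0,-0.08,0]])

```text
clock: 7.75
position: [553.4, 205.3, 155.3]
ee_rot: [0.973, -0.229, -0.0, 0.001]
contact_force: [-0.2, -0.6, -1.9]
gripper_width: 13.7
```

```bash
python3 - <<'E'
from h import *
s,im=snap("wrist","w8");inc(511.6,-222.5,150,-24.2)
E
```

```text
inc [0.1531 0.4015 0.0057] turn -2.24 | clock 7.8 pos [553.3 205.2 154.9] head -26.44 z [-0.001  -0.0018 -1.    ] F [-0.1  0.3 -2.6] w 13.4 j6 0.48
```

View pics/w8.png

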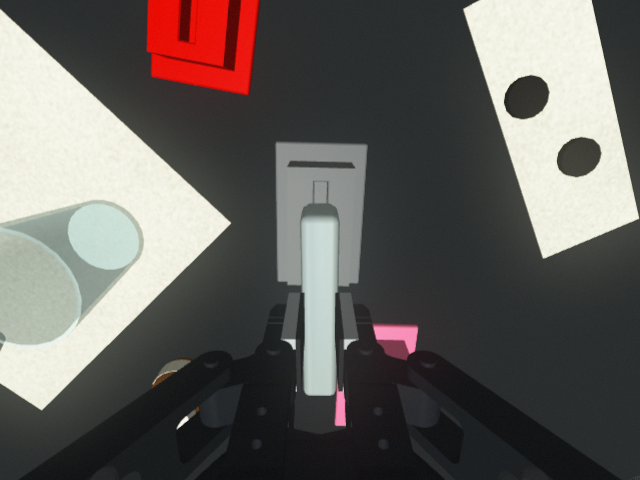

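```bash
python3 - <<'E'
from h import *
a=cv2.imread("pics/w8.png");cv2.imwrite("pics/c5.png",cv2.resize(a[190:405,280:360],(296,800)[::1] if 0 else (223,600),interpolation=2))
crop(a,290,195,60,40,10,"c5a");crop(a,290,370,60,40,10,"c5b")
x=np.vstack([cv2.imread("pics/c5a.png"),cv2.imread("pics/c5b.png")]);cv2.imwrite("pics/c5.png",cv2.resize(x,(450,600)))
E
```

```text
(no output)
```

View pics/c5.png

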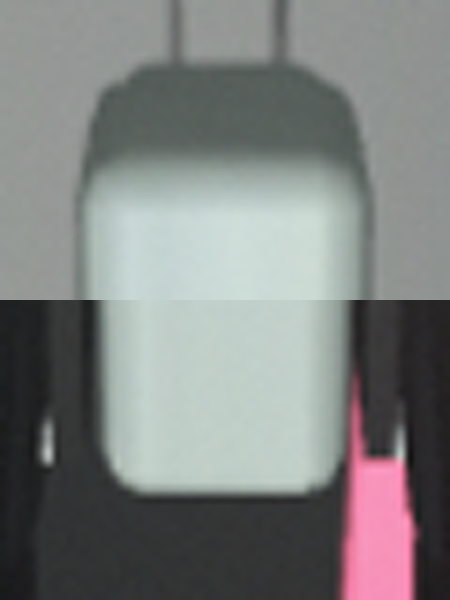

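```bash
python3 - <<'E'
from h import *
c=calibration("wrist");H=np.array(c["hand_eye"])
C=(c,H[:3,:3],H[:3,3])
for z in(-14,-12,-10):
  a=atz(C,319.3,216,z);b=atz(C,319.4,395.2,z);print(z,a[:2],b[:2],((a+b)/2)[:2],a[0]-b[0])
E
```

```text
-14 [45.13350954 -0.23295275] [-42.21425236  -0.21184546] [ 1.45962859 -0.22239911] 87.34776190020858
-12 [44.56129772 -0.23346686] [-44.06344258  -0.212051  ] [ 0.24892757 -0.22275893] 88.6247402989411
-10 [43.9890859  -0.23398097] [-45.9126328   -0.21225653] [-0.96177345 -0.22311875] 89.90171869767363
```

Call:
jog_arm(increments=[[0.02,0.05,0,0],[0.04,0.1,0,0],[0.06,0.15,0,-0.5],[0.08,0.2,0,-1],[0.1,0.25,0,-1.5],[0.12,0.3,0.0,-2],[0.14,0.35,0.0,-2.2],[0.153,0.395,0.0,-2.2],[0.153,0.4015,0.005,-2.2],[0.153,0.4015,0.005,-2.2]])

```text
clock: 9.05
position: [510.5, -222.4, 149.3]
ee_rot: [0.978, -0.211, -0.002, 0.001]
contact_force: [0.1, 0.1, -2.8]
gripper_width: 13.3
```

```bash
python3 - <<'E'
from h import *
inc(511.6,-222.5,125,-24.2)
E
```

```text
inc [ 0.0012 -0.0004  0.0243] turn -0.11 | clock 9.05 pos [ 510.5 -222.4  149.3] head -24.31 z [-3.8e-03 -9.0e-04 -1.0e+00] F [ 0.1  0.1 -2.8] w 13.3 j6 1.26
```

Call:
jog_arm(increments=[[0.001,0,0.01,0],[0.001,0,0.02,0],[0.001,0,0.024,0],[0.001,0,0.024,0],[0.001,0,0.024,0]])

```text
clock: 9.68
position: [511.6, -222.8, 125.6]
ee_rot: [0.978, -0.21, -0.001, 0.001]
contact_force: [0.2, -0.5, -1.9]
gripper_width: 13.5
```

```bash
python3 - <<'E'
from h import *
inc(511.6,-222.5,113,-24.2)
s,im=snap("wrist","w9")
inc(511.6,-222.5,113,-24.2)
C=cam("wrist",s)
for h in(-24.2,155.8,65.8,-114.2):
  print(proj(C,[511.6+30*np.cos(np.radians(h)),-222.5+30*np.sin(np.radians(h)),61.3]))
s2,im2=snap("scene","s9");crop(im2,190,190,100,75,8,"c9s")
E
```

```text
inc [-0.0001 -0.0003  0.0126] turn -0.09 | clock 9.68 pos [ 511.6 -222.8  125.6] head -24.29 z [-0.0032 -0.0011 -1.    ] F [ 0.2 -0.5 -1.9] w 13.5 j6 1.27
inc [-0.0001 -0.0003  0.0127] turn -0.1 | clock 9.72 pos [ 511.6 -222.8  125.7] head -24.3 z [-0.0029 -0.0011 -1.    ] F [ 0.1  0.1 -1.3] w 13.3 j6 1.27
[319.01197173 204.43460624]
[319.19886861 292.60209216]
[271.83665363 250.52501726]
[366.36490042 250.29202437]
```

View pics/w9.png

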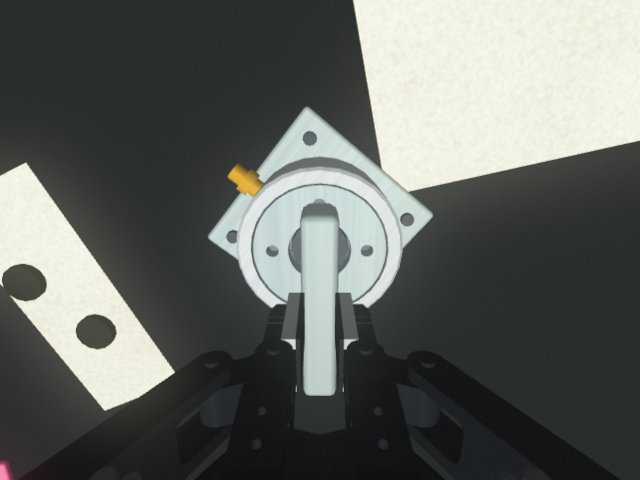

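View pics/c9s.png

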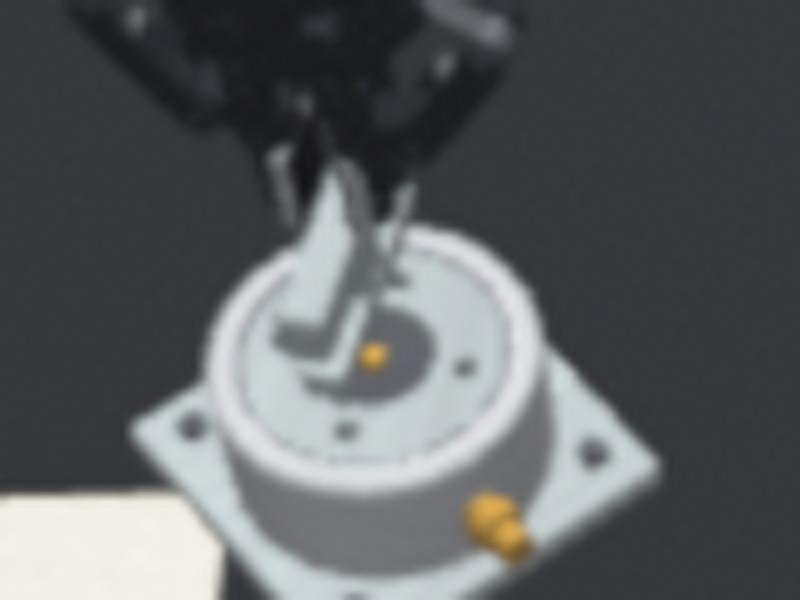

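Call:
jog_arm(increments=[[0,0,0.006,0],[0,0,0.011,0],[0,0,0.013,0],[0,0,0.014,0],[0,0,0.015,0],[0,0,0.0155,0]])

```text
clock: 10.52
position: [511.6, -222.9, 110.3]
ee_rot: [0.978, -0.211, -0.001, 0.001]
contact_force: [-0.8, 0.1, -1.3]
gripper_width: 13.1
```

```bash
python3 - <<'E'
from h import *
inc(511.6,-222.5,102,-24.2)
E
```

```text
inc [-0.0001 -0.0004  0.0083] turn -0.11 | clock 10.53 pos [ 511.6 -222.9  110.3] head -24.31 z [-0.0028 -0.0011 -1.    ] F [-0.8  0.1 -1.3] w 13.1 j6 1.27
```

No contact yet; small steps further.

Call:
jog_arm(increments=[[0,-0.0002,0.0005,0],[0,-0.0002,0.001,0],[0,-0.0002,0.0015,0],[0,-0.0002,0.002,0]])

```text
clock: 11.02
position: [511.6, -222.7, 108.3]
ee_rot: [0.978, -0.21, -0.001, 0.001]
contact_force: [1.2, -0.9, -1.9]
gripper_width: 13.3
```

Call:
jog_arm(increments=[[0,0,0.0005,0],[0,0,0.001,0],[0,0,0.0015,0],[0,0,0.002,0],[0,0,0.0025,0],[0,0,0.003,0]])

```text
clock: 11.78
position: [511.6, -222.7, 105.2]
ee_rot: [0.978, -0.21, -0.001, 0.001]
contact_force: [-0.7, -0.3, -2.3]
gripper_width: 13.1
```

Call:
jog_arm(increments=[[0,0,0.0005,0],[0,0,0.001,0],[0,0,0.0015,0],[0,0,0.002,0],[0,0,0.0025,0],[0,0,0.003,0]])

```text
clock: 12.52
position: [511.6, -222.7, 102.2]
ee_rot: [0.978, -0.21, -0.001, 0.001]
contact_force: [-0.3, -0.3, -1.9]
gripper_width: 12.9
```

```bash
python3 - <<'E'
from h import *
inc(511.6,-222.5,102,-24.2);print(read_state()["wrist_torque"])
s2,im2=snap("scene","s10");crop(im2,190,190,100,75,8,"c10s")
E
```

```text
inc [-0.0001 -0.0002  0.0002] turn -0.1 | clock 12.53 pos [ 511.6 -222.7  102.2] head -24.3 z [-0.0027 -0.0011 -1.    ] F [-0.3 -0.3 -1.9] w 12.9 j6 1.26
[-0.01809545 -0.02032795  0.06883047]
```

View pics/c10s.png

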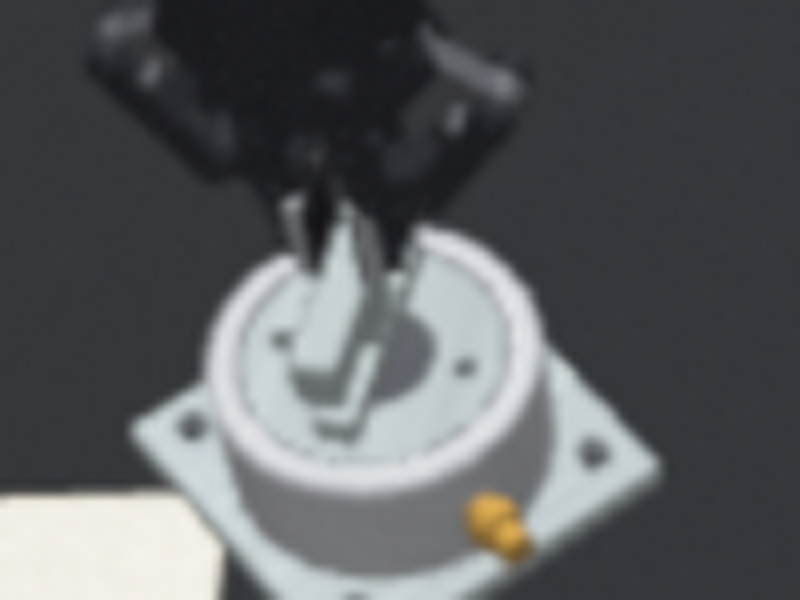

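Call:
jog_arm(increments=[[0,0,0,1],[0,0,0,2],[0,0,0,3],[0,0,0,4],[0,0,0,5],[0,0,0,6],[0,0,0,7],[0,0,0,8]])

```text
clock: 13.58
position: [511.5, -222.7, 102.0]
ee_rot: [0.96, -0.279, -0.001, 0.001]
contact_force: [0.0, -0.4, -3.8]
gripper_width: 13.5
```

```bash
python3 - <<'E'
from h import *
inc(511.6,-222.6,102.2,-64);print(read_state()["wrist_torque"])
E
```

```text
inc [ 0.     -0.0001 -0.0002] turn 31.63 | clock 13.57 pos [ 511.5 -222.7  102. ] head -32.37 z [-0.003 -0.001 -1.   ] F [ 0.  -0.4 -3.8] w 13.5 j6 1.12
[-0.1492906  -0.00646552  0.14547969]
```

Call:
jog_arm(increments=[[0,0,0,1],[0,0,0,2],[0,0,0,3],[0,0,0,4],[0,0,0,5],[0,0,0,6],[0,0,0,7],[0,0,0,8],[0,0,0,9],[0,0,0,10]])

```text
clock: 14.82
position: [511.5, -222.7, 101.9]
ee_rot: [0.932, -0.362, -0.001, 0.001]
contact_force: [0.6, -0.3, -4.6]
gripper_width: 13.5
```

```bash
python3 - <<'E'
from h import *
inc(511.6,-222.6,102.2,-64);print(read_state()["wrist_torque"])
E
```

```text
inc [ 0.     -0.0001 -0.0003] turn 21.56 | clock 14.82 pos [ 511.5 -222.7  101.9] head -42.44 z [-3.1e-03 -9.0e-04 -1.0e+00] F [ 0.6 -0.3 -4.6] w 13.5 j6 0.95
[-0.14540945 -0.08709466  0.2703396 ]
```

Call:
jog_arm(increments=[[0,0,0.0001,1],[0,0,0.0001,2],[0,0,0.0001,3],[0,0,0.0001,4],[0,0,0.0001,5],[0,0,0.0002,6],[0,0,0.0002,7],[0,0,0.0002,8],[0,0,0.0002,9],[0,0,0.0002,10]])

```text
clock: 16.08
position: [511.5, -222.7, 101.7]
ee_rot: [0.897, -0.442, -0.001, 0.001]
contact_force: [0.3, -0.2, -3.1]
gripper_width: 13.4
```

```bash
python3 - <<'E'
from h import *
inc(511.6,-222.6,102.2,-64);print(read_state()["wrist_torque"])
E
```

```text
inc [-0.     -0.0001 -0.0005] turn 11.5 | clock 16.07 pos [ 511.5 -222.7  101.7] head -52.5 z [-0.003 -0.001 -1.   ] F [ 0.3 -0.2 -3.1] w 13.4 j6 0.77
[-0.1155757  -0.1433344   0.15451059]
```

Call:
jog_arm(increments=[[0,0,0,1],[0,0,0,2],[0,0,0,3],[0,0,0,4],[0,0,0.0001,5],[0,0,0.0001,6],[0,0,0.0001,7],[0,0,0.0001,8]])

```text
clock: 17.08
position: [511.5, -222.6, 101.6]
ee_rot: [0.864, -0.504, -0.001, 0.001]
contact_force: [1.5, -0.0, -3.8]
gripper_width: 13.3
```

```bash
python3 - <<'E'
from h import *
inc(511.6,-222.6,102.2,-64);print(read_state()["wrist_torque"])
E
```

```text
inc [ 0.     -0.0001 -0.0006] turn 3.43 | clock 17.07 pos [ 511.5 -222.6  101.6] head -60.57 z [-3.e-03 -9.e-04 -1.e+00] F [ 1.5 -0.  -3.8] w 13.3 j6 0.63
[-0.09272598 -0.15544468  0.25828946]
```

Call:
jog_arm(increments=[[0,0,0,0.5],[0,0,0,1],[0,0,0,1.5],[0,0,0,2]])

```text
clock: 17.58
position: [511.5, -222.6, 101.6]
ee_rot: [0.854, -0.52, -0.001, 0.001]
contact_force: [0.5, -0.5, -3.7]
gripper_width: 13.3
```

```bash
python3 - <<'E'
from h import *
inc(511.6,-222.6,102.2,-64);print(read_state()["wrist_torque"])
E
```

```text
inc [ 0.     -0.0001 -0.0006] turn 1.39 | clock 17.57 pos [ 511.5 -222.6  101.6] head -62.61 z [-3.1e-03 -9.0e-04 -1.0e+00] F [ 0.5 -0.5 -3.7] w 13.3 j6 0.6
[-0.04528903 -0.27690775  0.24271974]
```

Call:
jog_arm(increments=[[0,0,0,0.4],[0,0,0,0.8],[0,0,0,1.2],[0,0,0,1.2]])

```text
clock: 18.08
position: [511.5, -222.6, 101.6]
ee_rot: [0.849, -0.529, -0.001, 0.001]
contact_force: [-0.3, -0.5, -5.2]
gripper_width: 13.4
```

```bash
python3 - <<'E'
from h import *
inc(511.6,-222.6,102.2,-64);print(read_state()["wrist_torque"])
E
```

```text
inc [-0.     -0.0001 -0.0006] turn 0.18 | clock 18.07 pos [ 511.5 -222.6  101.6] head -63.82 z [-3.e-03 -9.e-04 -1.e+00] F [-0.3 -0.5 -5.2] w 13.4 j6 0.58
[-0.09489071 -0.25468136  0.1884505 ]
```

Call:
jog_arm(increments=[[0,0,0,0.4],[0,0,0,0.8],[0,0,0,1.2],[0,0,0,1.2]])

```text
clock: 18.58
position: [511.5, -222.6, 101.6]
ee_rot: [0.843, -0.538, -0.001, 0.001]
contact_force: [0.1, -0.9, -5.0]
gripper_width: 13.1
```

```bash
python3 - <<'E'
from h import *
inc(511.6,-222.6,102.2,-64);print(read_state()["wrist_torque"])
E
```

```text
inc [ 0.     -0.0001 -0.0006] turn -1.03 | clock 18.57 pos [ 511.5 -222.6  101.6] head -65.03 z [-3.e-03 -9.e-04 -1.e+00] F [ 0.1 -0.9 -5. ] w 13.1 j6 0.55
[-0.03552126 -0.23874131  0.15679071]
```

Call:
jog_arm(increments=[[0,0,0,0.4],[0,0,0,0.8],[0,0,0,1.0],[0,0,0,1.0]])

```text
clock: 19.08
position: [511.5, -222.6, 101.5]
ee_rot: [0.838, -0.545, -0.001, 0.001]
contact_force: [0.4, 0.0, -4.8]
gripper_width: 13.5
```

```bash
python3 - <<'E'
from h import *
inc(511.6,-222.6,102.2,-64);print(read_state()["wrist_torque"])
E
```

```text
inc [ 0.     -0.0001 -0.0007] turn -2.04 | clock 19.07 pos [ 511.5 -222.6  101.5] head -66.04 z [-3.e-03 -8.e-04 -1.e+00] F [ 0.4  0.  -4.8] w 13.5 j6 0.54
[-0.04031094 -0.19207435  0.14504218]
```

Call:
jog_arm(increments=[[0,0,0,0.4],[0,0,0,0.8],[0,0,0,1.0],[0,0,0,1.0]])

```text
clock: 19.58
position: [511.5, -222.6, 101.6]
ee_rot: [0.834, -0.552, -0.001, 0.001]
contact_force: [0.7, -1.0, -4.7]
gripper_width: 13.1
```

```bash
python3 - <<'E'
from h import *
inc(511.6,-222.6,102.2,-64);print(read_state()["wrist_torque"])
s2,im2=snap("wrist","w11");s2,im=snap("scene","s11");crop(im,190,190,100,75,8,"c11s")
E
```

```text
inc [-0.     -0.0001 -0.0006] turn -3.03 | clock 19.57 pos [ 511.5 -222.6  101.6] head -67.03 z [-3.e-03 -9.e-04 -1.e+00] F [ 0.7 -1.  -4.7] w 13.1 j6 0.52
[-0.05773266 -0.1929436   0.33320429]
```

View pics/w11.png

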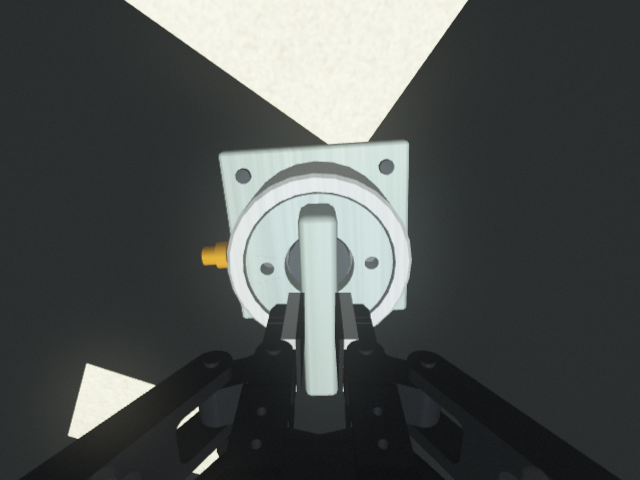

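View pics/c11s.png

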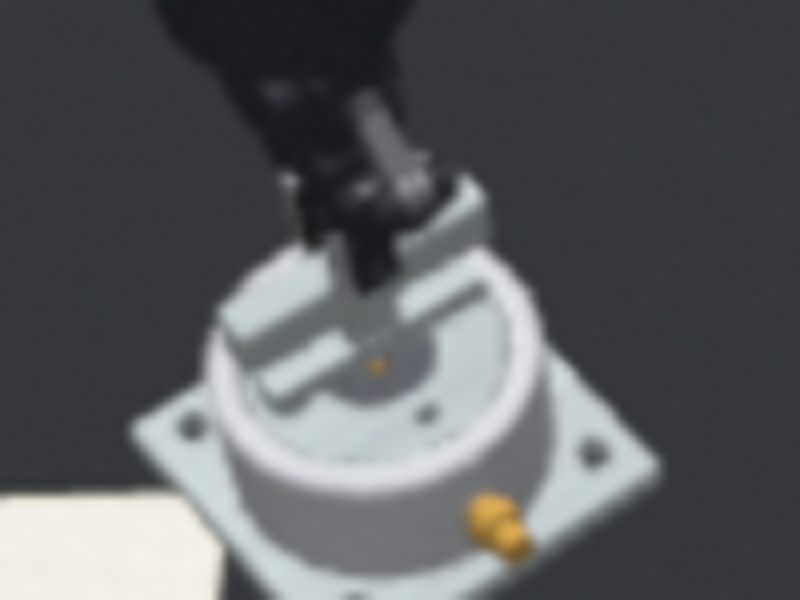

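```bash
python3 - <<'E'
from h import *
im=cv2.imread("pics/w11.png");crop(im,205,135,220,150,3.6,"c12")
E
```

```text
(no output)
```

View pics/c12.png

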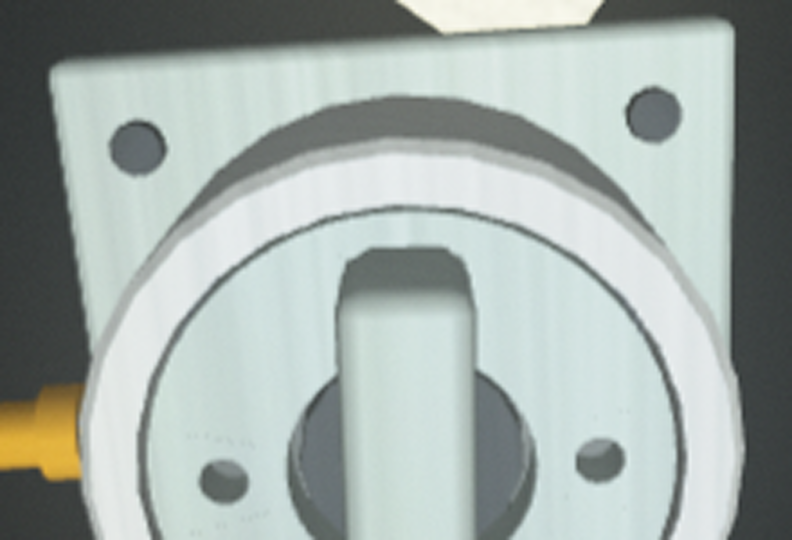

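```bash
python3 - <<'E'
from h import *
C=cam("wrist",np.load("pics/w11.npz"))
f=lambda u,v,z:atz(C,205+u/3.6-.36,135+v/3.6-.36,z)
def ang(a,b):d=b-a;return np.linalg.norm(d).round(2),np.degrees(np.arctan2(d[1],d[0])).round(2)
print("ring",ang(f(224,483,60.7),f(599,460.5,60.7)))
print("foot holes",ang(f(137,147.5,12),f(654,115,12)),"corners",ang(f(52,66,12),f(733,24,12)))
E
```

```text
ring (np.float64(59.92), np.float64(-153.38))
foot holes (np.float64(94.79), np.float64(-153.49)) corners (np.float64(122.22), np.float64(-153.62))
```

Call:
jog_arm(increments=[[0,0,0,0.3],[0,0,0,0.6],[0,0,0,1.0],[0,0,0,1.0],[0,0,0,1.0]])

```text
clock: 20.3
position: [511.5, -222.6, 101.6]
ee_rot: [0.829, -0.559, -0.001, 0.001]
contact_force: [-0.6, -0.2, -4.7]
gripper_width: 13.8
```

```bash
python3 - <<'E'
from h import *
inc(511.6,-222.6,102.2,-65);print(read_state()["wrist_torque"])
s2,im=snap("wrist","w12");crop(im,205,135,220,150,3.6,"c13")
E
```

```text
inc [ 0.     -0.0001 -0.0006] turn -3.02 | clock 20.3 pos [ 511.5 -222.6  101.6] head -68.02 z [-3.e-03 -9.e-04 -1.e+00] F [-0.6 -0.2 -4.7] w 13.8 j6 0.5
[-0.05591189 -0.17851386  0.5343378 ]
```

View pics/c13.png

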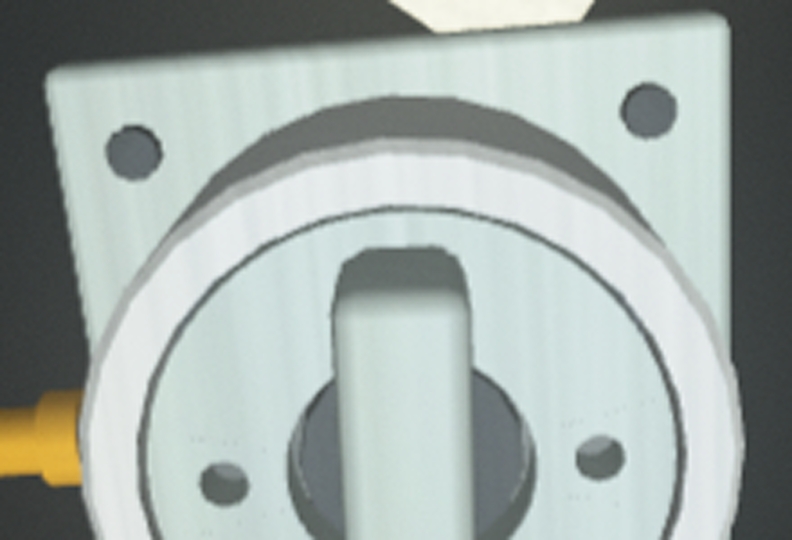

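Torque rose to 0.53 N m while the ring stayed put: it is at the stop. Relieving, then lifting.

Call:
jog_arm(increments=[[0,0,0,-0.8],[0,0,0,-1.6],[0,0,0,-2.4],[0,0,0,-3.0],[0,0,0,-3.0]])

```text
clock: 20.98
position: [511.6, -222.7, 101.8]
ee_rot: [0.843, -0.538, -0.001, 0.001]
contact_force: [-0.3, 0.2, -2.2]
gripper_width: 13.5
```

```bash
python3 - <<'E'
from h import *
inc(511.6,-222.6,102.2,-64);print(read_state()["wrist_torque"])
E
```

```text
inc [-0.0001 -0.0001 -0.0004] turn -1.04 | clock 20.98 pos [ 511.6 -222.7  101.8] head -65.04 z [-2.8e-03 -9.0e-04 -1.0e+00] F [-0.3  0.2 -2.2] w 13.5 j6 0.55
[0.02704301 0.03400089 0.03261578]
```

Unloaded (0.03 N m, weight only). Lift gently.

Call:
jog_arm(increments=[[0,0,-0.001,-0.3],[0,0,-0.003,-0.3],[0,0,-0.005,-0.3],[0,0,-0.007,-0.3],[0,0,-0.01,-0.3],[0,0,-0.014,-0.3],[0,0,-0.02,-0.3],[0,0,-0.035,-0.3],[0,0,-0.05,-0.3],[0,0,-0.05,-0.3]])

```text
clock: 22.22
position: [513.0, -222.9, 154.0]
ee_rot: [0.845, -0.535, 0.001, 0.0]
contact_force: [0.5, -0.4, -1.5]
gripper_width: 13.6
```

```bash
python3 - <<'E'
from h import *
inc(554,205.4,155,-26.4);print(read_state()["wrist_torque"])
s2,im=snap("wrist","w13")
s2,im=snap("scene","s13");crop(im,190,190,100,75,8,"c13s")
E
```

```text
inc [-0.3697 -0.22   -0.0017] turn -38.32 | clock 22.23 pos [ 513.  -222.9  154. ] head -64.72 z [ 0.0017 -0.0018 -1.    ] F [ 0.5 -0.4 -1.5] w 13.6 j6 0.56
[ 0.02332212 -0.00067628 -0.03341985]
```

View pics/w13.png

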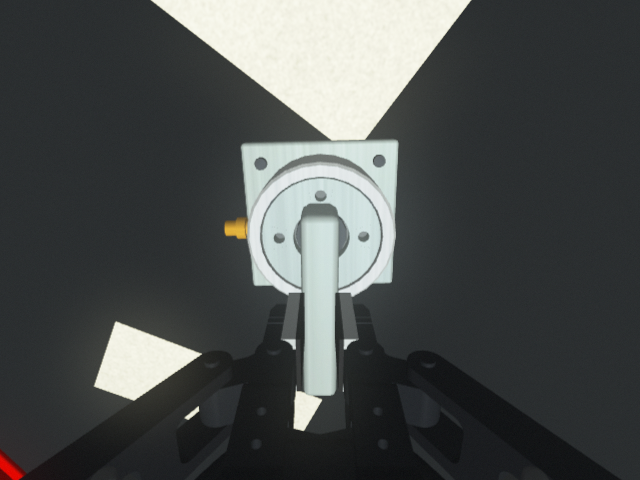

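Call:
jog_arm(increments=[[-0.045,-0.027,0,-4],[-0.09,-0.054,0,-8],[-0.135,-0.08,0,-13],[-0.18,-0.107,0,-18],[-0.225,-0.134,0,-23],[-0.27,-0.16,0,-28],[-0.315,-0.188,0,-33],[-0.355,-0.21,0,-37],[-0.3697,-0.22,-0.001,-38.3],[-0.3697,-0.22,-0.001,-38.3]])

```text
clock: 23.58
position: [552.6, 206.4, 152.0]
ee_rot: [0.974, -0.228, -0.002, 0.001]
contact_force: [-0.8, -0.6, -1.5]
gripper_width: 13.0
```

```bash
python3 - <<'E'
from h import *
inc(554,205.4,155,-26.4)
s2,im=snap("wrist","w14")
inc(554,205.4,155,-26.4)
a=cv2.imread("pics/w8.png")
cv2.imwrite("pics/c14.png",cv2.resize(np.hstack([a[135:405,260:380],im[135:405,260:380]]),(533,600)))
E
```

```text
inc [ 0.0017  0.0003 -0.003 ] turn 0.01 | clock 23.57 pos [552.6 206.4 152. ] head -26.39 z [-0.0035 -0.0014 -1.    ] F [-0.8 -0.6 -1.5] w 13.0 j6 0.48
inc [ 0.0014 -0.0008 -0.003 ] turn -0.07 | clock 23.62 pos [552.4 205.3 152. ] head -26.47 z [-0.004  -0.0016 -1.    ] F [ 0.3 -0.6 -2.4] w 13.5 j6 0.48
```

View pics/c14.png

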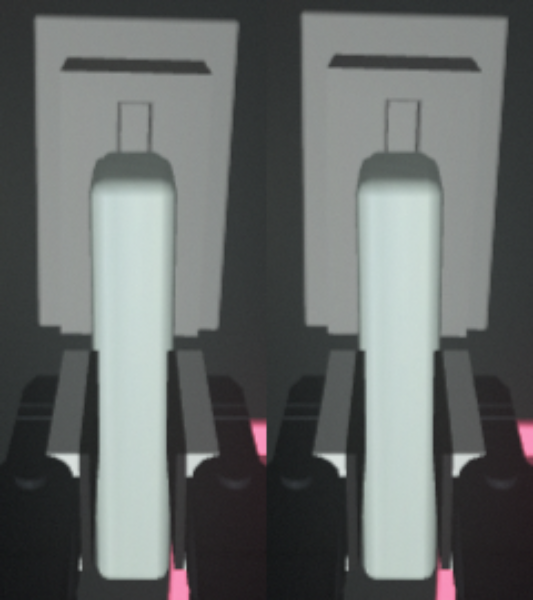

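Call:
jog_arm(increments=[[0.0015,0,0.02,0],[0.0015,0,0.04,0],[0.0015,0,0.052,0],[0.0015,0,0.056,0],[0.0015,0,0.056,0]])

```text
clock: 24.25
position: [553.8, 204.2, 96.3]
ee_rot: [0.973, -0.229, -0.002, 0.001]
contact_force: [-0.1, -0.2, -2.1]
gripper_width: 13.3
```

```bash
python3 - <<'E'
from h import *
inc(554,205.4,76,-26.4)
E
```

```text
inc [-0.0003 -0.0012  0.0203] turn -0.09 | clock 24.25 pos [553.8 204.2  96.3] head -26.49 z [-0.0036 -0.0016 -1.    ] F [-0.1 -0.2 -2.1] w 13.3 j6 0.48
```

Call:
jog_arm(increments=[[0,-0.001,0.002,0],[0,-0.001,0.004,0],[0,-0.001,0.006,0],[0,-0.001,0.008,0],[0,-0.001,0.01,0]])

```text
clock: 24.88
position: [554.2, 205.1, 86.1]
ee_rot: [0.973, -0.229, -0.002, 0.001]
contact_force: [-1.0, -0.9, -2.3]
gripper_width: 13.4
```

```bash
python3 - <<'E'
from h import *
inc(554,205.4,76,-26.4)
E
```

```text
inc [-0.0002 -0.0002  0.0101] turn -0.09 | clock 24.88 pos [554.2 205.1  86.1] head -26.49 z [-0.0036 -0.0016 -1.    ] F [-1.  -0.9 -2.3] w 13.4 j6 0.48
```

Prongs are in the slot, no contact. Lower on.

Call:
jog_arm(increments=[[0,0,0.002,0],[0,0,0.004,0],[0,0,0.006,0],[0,0,0.008,0],[0,0,0.009,0],[0,0,0.0098,0],[0,0,0.0098,0]])

```text
clock: 25.75
position: [554.1, 205.1, 76.3]
ee_rot: [0.973, -0.229, -0.002, 0.001]
contact_force: [-0.7, 0.2, -2.5]
gripper_width: 13.8
```

```bash
python3 - <<'E'
from h import *
inc(554,205.4,76,-26.4);print(read_state()["wrist_torque"])
E
```

```text
inc [-0.0003 -0.0002  0.0003] turn -0.09 | clock 25.75 pos [554.1 205.1  76.3] head -26.49 z [-0.0036 -0.0017 -1.    ] F [-0.7  0.2 -2.5] w 13.8 j6 0.48
[-0.00109082 -0.05367546  0.03765574]
```

Call:
jog_arm(increments=[[0,0,0.0003,0],[0,0,0.0006,0],[0,0,0.0008,0],[0,0,0.0008,0]])

```text
clock: 26.25
position: [554.2, 205.3, 76.1]
ee_rot: [0.973, -0.229, -0.001, 0.001]
contact_force: [-2.9, 0.1, 3.5]
gripper_width: 13.4
```

Call:
jog_arm(increments=[[0,0,0,0],[0,0,0,0],[0,0,0,0],[0,0,0,0],[0,0,0,0],[0,0,0,0],[0,0,0,0],[0,0,0,0]], hand=1)

```text
clock: 27.25
position: [554.2, 205.2, 76.1]
ee_rot: [0.973, -0.229, -0.001, 0.001]
contact_force: [0.2, -0.6, 0.7]
gripper_width: 85.6
```

Call:
jog_arm(increments=[[0,0,-0.01,0],[0,0,-0.03,0],[0,0,-0.06,0],[0,0,-0.1,0],[0,0,-0.14,0],[0,0,-0.14,0],[0,0,-0.14,0]])

```text
clock: 28.12
position: [554.2, 205.3, 216.2]
ee_rot: [0.973, -0.229, -0.002, 0.001]
contact_force: [-0.9, -0.9, -0.2]
gripper_width: 85.7
```

```bash
python3 - <<'E'
from h import *
s,im=snap("wrist","w15");inc(554,205.4,220,-26.4)
s2,i2=snap("scene","s15");s3,i3=snap("top","t15")
cv2.imwrite("pics/c15.png",np.hstack([cv2.resize(i2[190:260,370:440],(400,400),interpolation=2),cv2.resize(i2[205:275,200:280],(400,400),interpolation=2)]))
E
```

```text
inc [-0.0001 -0.0002 -0.0046] turn -0.09 | clock 28.18 pos [554.  205.1 215.4] head -26.49 z [-0.0047 -0.0021 -1.    ] F [ 0.1 -1.6  0.3] w 85.3 j6 0.48
```

View pics/w15.png

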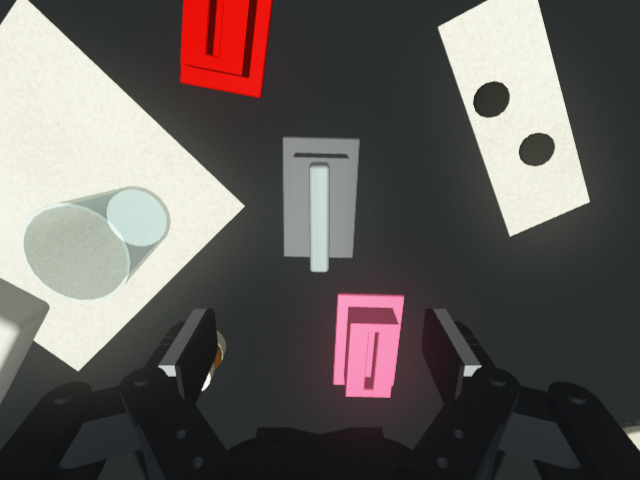

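View pics/c15.png

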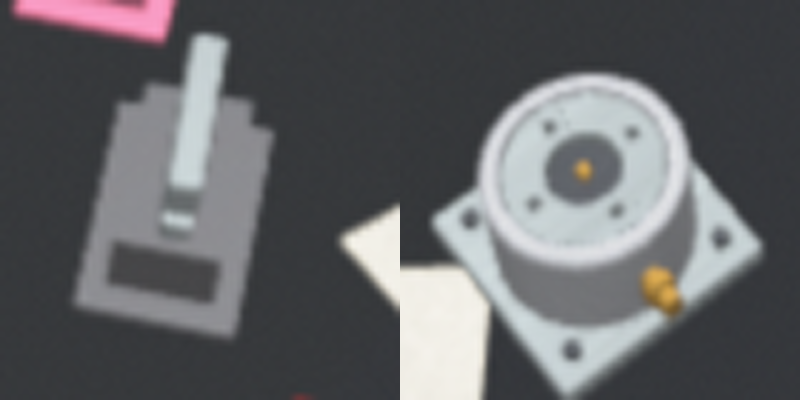

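View pics/t15.png

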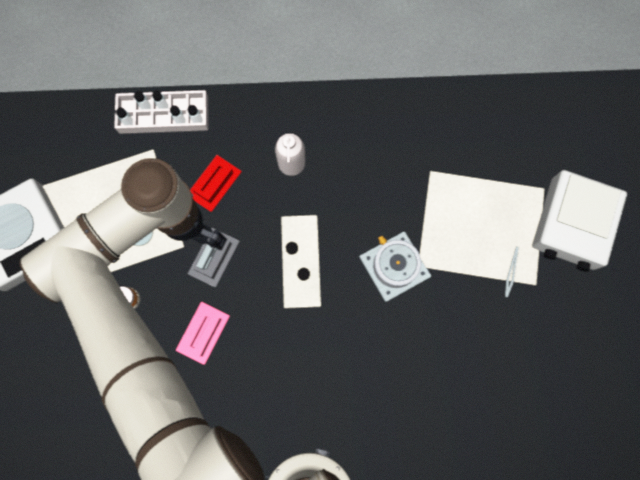

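```bash
python3 -c "
from bench import *
print(job_done())"
```

```text
the job is handed in; nothing more can be done
None
```

I turned the lock ring clockwise to its stop, put the spanner back in the grey stand and let go. I handed the job in at about 28 s; no verdict is reported.

- **Insertion:** Both prongs went about 9 mm into two opposite holes with no measurable contact force, at a TCP height of 102 mm (prong tips about 52 mm above the bench). That height comes from the grasp height, not from a contact reading.
- **Turning:** The turn was about 39°. At the stop the wrist torque rose to 0.53 N m while the ring stayed still. The ring's hole line was within about 0.2° of the cell's axes in the wrist image. Wrist force stayed around 5 N or less while the prongs were in the ring.
- **Return:** I backed the spanner off before lifting, and after release the scene view matched the starting one: upright, crossbar resting on the stand. The gripper is open and 140 mm above the grasp height.
- **Bystanders:** All of them look unmoved in the final top image, except the beaker and jar. The arm partly hides those there, and the final wrist view shows them where they were.

One reading disagreed with the text: the finger opening read about 13 mm on the 16 mm bar throughout the grip. The grip held all the same, apart from a twist of a degree or two at the stop.

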